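# Refit the dish rack's splash guard and snap its keeper cap home

### The job

The dish rack's splash guard has been washed and stands in the bamboo board stand: slide it down into the two channels at the front of the rack until it is fully home, and let go of it. Then set the black keeper cap squarely on the white stud of the front post, press straight down until it clicks and sits flush on the post, and keep pressing it down with about 10 N: finish like that, with the fingers still on the cap and pushing, not letting go. Do not push the other things on the shelf about.

Things in the scene. Friction and masses are not known exactly. Their poses are not given: they have to be found in the camera images.
- rack: Stainless dish rack, fixed. Origin: centre of its underside on the shelf; x away from the robot, y left, z up. Drip tray 340 (x) by 290 (y) by 18 mm. Four tube posts, 25 mm thick, flat tops 130 mm high, at x = +-140, y = +-120 mm. Behind the front: plate hoops up to 83 mm high, saucers up to 153 mm high at x = 30 to 90, y = -5 to 115 mm, and a mug.
- slot (a point): The guard's home: the point on the rack, midway between its two front posts (rack x = -140, y = 0), 22 mm above the shelf, where the middle of the guard's lower edge belongs. On the inner side of each front post is an upright U channel (|y| = 96 to 107 mm), 10.5 mm wide in x, with a mouth at the top (128 mm high) flared to 17 mm, and a stop 22 mm high at the bottom.
- guard: Splash guard, loose stiff white panel, upright: 210 mm long (y), 8 mm thick (x), 106 mm high (z), about 0.22 kg. Origin: middle of its lower edge. Lowest 12 mm thinned to 5 mm, corners rounded (12 mm). The top 26 mm of its middle 150 mm is a blue grip rail 12 mm thick: hold it there. Fits either way round, play 1.2 mm each side, 2.5 mm each end. Home, its top is 2 mm below the post tops.
- stand: Bamboo board stand, fixed, base 110 (x) by 150 (y) by 18 mm high; origin: centre of its underside. Eight dowels 10 mm thick stand 60 mm above the base (tops 78 mm high) at x = +-11 and +-34, y = +-55 mm. The guard stands on the base in the middle slot, along the stand's y, its lower edge 18 mm high.
- stud: White snap stud on the flat top of one of the two front posts (left or right varies), fixed. Origin: on the stud's axis at the level of that flat top, 130 mm above the shelf. Three rounded spring lobes, 22 mm across when free, 11.5 mm high, give inwards. The cap is home when its origin meets this one.
- stud_tip (a point): Top of the stud, 11.5 mm above its origin. The cap's lip meets the lobes when its rim is about 10 mm above the seat; the push rises to about 8 to 13 N, falls away at 7 mm, and at 4 to 2 mm the lobes click out and pull the cap down (10 to 20 N). Only then does the rim land on the post's flat top, where the force rises again steeply (about 3 N per 0.1 mm).
- cap: Black keeper cap, a loose round knob 40 mm in diameter and 30 mm high, about 35 g, standing mouth down. Origin: centre of its lower rim; z up. Hollow from below: a lip 3 mm high with an 18 mm bore, above it a 26 mm bore up to 17 mm. Any turn about its axis fits. On the post its edge covers the end of the channel and so keeps the guard in.
- plug: Flat black plastic end plug, 25 mm wide, 5 mm high, fixed on the other front post (the one without the stud). Origin: its underside.
- spray: Turquoise spray bottle with white head, 236 mm high, 74 mm wide; bystander, origin under its centre.
- brush: White plastic bottle brush standing in its holder, 300 mm high, 90 mm wide; bystander, origin under its centre.
- jar: Clear empty jar with red screw lid, 130 mm high, 90 mm wide; bystander, origin under its centre.
- detergent: White detergent bottle with blue cap, 210 mm high, 80 mm wide; bystander, origin under its centre.
- mug: Blue mug standing in the rack, 85 mm high, 76 mm wide; bystander, origin under its centre.
- bowl: Small white soap bowl, 32 mm high, 72 mm wide; bystander, origin under its centre.
Things that resemble listed ones, but are neither listed nor needed, are in the scene too. Leave any green look-alike of the cap alone.

How it is judged:
By the outcome, as a careful person would: the job done as asked, in the order asked, and still so for the second after the job is handed in, while the arm keeps its last pose, push and grip.
It also fails if it takes over 72 s, if anything falls off the work surface, if the arm or the gripper's body presses on something with over 40 N, if the wrist force passes 120 N, or if a joint passes its speed limit or range.

### The arm

A 6-joint arm with a two-finger parallel gripper is mounted at the origin on the work surface. World frame = base frame: x ahead of the robot, y to its left, z up, the work surface at z = 0. Lengths are in m, angles in rad, forces in N, time in s.
With the tool pointing down it reaches from about 0.25 to 0.775 m from the base axis. Payload 4 kg.
Tool frame: the origin (TCP) lies midway between the tips of the shut fingers; the grasp point (between the pads) lies 19 mm behind it (robot.hold_point_z is the distance from the TCP to the grasp point, in m); z points along the fingers, y is the line along which they close (so a half turn about z gives the same grasp; the last joint's range is limited). The gripper opens to 94 mm and grips with 3 to 60 N. Pads are 16 mm wide; open, the fingers measure 119 mm over their backs; the gripper's body (75 mm by 177 mm) begins 78 mm behind the grasp point.
Start: joints at [-1.342, 0.087, 1.371, -0, 1.684, -0.103], TCP at [0.179, -0.52, 0.206] pointing down, gripper open.
Joint ranges: [-3.1, 3.1], [-0.76, 2.03], [0.27, 2.55], [-1.08, 4.22], [0.17, 2.65], [-2.57, 2.57]. Speed limits (rad/s): [2.79, 2.79, 3.14, 3.14, 3.14, 3.14].

### API

Orientations are given as [roll, pitch, yaw] about the fixed x, y, z axes, in that order (R = Rz(yaw) Ry(pitch) Rx(roll)).
In Python, from bench import readout, imaging, robot gives the robot as it stands.
- The arm moves only by the tool carry_out, never from a script. Its argument "motion" is text: rows parted by semicolons, each of 7 numbers parted by spaces: the shift along the tool's x, y, z each as a share of 200 mm, from -1 to 1, then the turn, a rotation vector about the tool's x, y, z each as a share of 120 degrees, from -1 to 1, then the opening, from 0 (shut) to 1 (fully open). A call has 1 to 12 rows; each row shifts and turns the commanded pose from where the row before left it, along the tool's axes as they then stand; what a row does not reach is not made up. A row lasts 1/8 s, in which the tool goes at most 62.5 mm and 10.7 degrees, less where a joint would pass 70% of its speed; a pose out of reach is approached as far as the arm can. A call with a number of a shift or a turn outside -1 to 1 is refused whole. A call with a gripper value outside its range is refused whole. The fingers move at their own pace and stop on an object; the grip force is fixed at half the most. Time passes only in rows, so rows that do not move let the fingers close. It gives the time, the measured TCP pose, the force, the opening and the grip force at its end, in the units of the state.
- readout.get_obs(): the state, without advancing time (a new reading comes with each control period).
- imaging.snapshot(name): name is "scene" or "top" or "wrist"; returns a dict with "pixels" (400x640x3 uint8, red, green, blue), "fx", "fy", "cx", "cy" (pixels), "R" (3x3) and "t" (3): a world point X has camera coordinates R X + t. Camera axes: x right, y down, z forward; pixel columns grow to the right and rows downward; lengths in m; the calibration is good to about 2 mm. The wrist camera is an equidistant fisheye: a pixel r from the principal point sees the ray r / f radians off the axis. A picture is of the moment at which its call begins. There is no depth.
- robot.close_job(): hands the job in; it is judged then, once.
The state is a dict: "time": time; "joint_positions": joint angles; "qvel": joint speeds; "joint_torque": joint torques, N m; "tool_pos": TCP position; "ee_rot": TCP orientation; "wrist_force": force on the tool from outside, world axes, zero at the start; "wrist_torque": the same for the moment, N m; "width": finger opening in m; "finger_force": force on a finger pad.
Only numpy, scipy, OpenCV 4.12 (cv2) and the standard library are available. Lean on these libraries where they do the work, as an engineer would, in place of code of your own. Each camera call takes 0.05 s, during which the arm holds its last target. There are 200 camera calls.

## Working session

There is one attempt and no reset: what is moved stays moved. The work goes in short steps, Python scripts to look and compute and a tool call to move; the robot and the scene stay as the last step left them, time stands still between calls to the robot, and variables do not carry over. Pictures are saved under pics/ and viewed, at most 10 in all, crops included, and the job is handed in when it is done.

Besides the shell and the picture viewer there is one more tool, called after "Request:" as name(argument=value, ...) on one line, values as JSON. carry_out: Moves the arm, as the interface text tells. Its arguments: {"type":"object","properties":{"motion":{"type":"string"}},"required":["motion"]}

```bash
mkdir -p pics; ls
python3 - <<'E'
from bench import readout, imaging, robot
import cv2
for n in ("scene","top"):
    s=imaging.snapshot(n); cv2.imwrite(f"pics/{n}0.png",s["pixels"][:,:,::-1]); print(n,s["fx"],s["fy"],s["cx"],s["cy"],s["R"],s["t"])
o=readout.get_obs(); print(o, robot.hold_point_z)
E
```

```text
pics
scene 398.9494583310194 398.9494583310194 320.74995043532437 200.20644298609423 [[ 0.82011708  0.57202184  0.01410603]
 [ 0.3275132  -0.44906094 -0.83131184]
 [-0.46919407  0.68639296 -0.55562725]] [-0.50230761 -0.12047105  1.36150529]
top 404.2270196704495 404.2270196704495 316.0971509239344 197.80885162725127 [[ 6.11738916e-05 -9.99969272e-01  7.83903790e-03]
 [-9.89953683e-01 -1.16893483e-03 -1.41387196e-01]
 [ 1.41392015e-01 -7.75163524e-03 -9.89923336e-01]] [-0.00139695  0.60736519  1.39111612]
{'time': 0.1, 'joint_positions': array([-1.34210871e+00,  8.79001948e-02,  1.37208953e+00, -3.12554771e-05,
        1.68358851e+00, -1.03107204e-01]), 'qvel': array([-3.99333472e-04, -2.03983233e-03, -5.47475469e-03,  8.37280188e-05,
        3.74165617e-04,  6.08479569e-05]), 'joint_torque': array([ 2.05492812e-03, -3.41252410e+01, -3.03301406e+01,  7.19500263e-02,
        3.04088881e-02, -9.77809100e-05]), 'tool_pos': array([ 0.17902758, -0.51953107,  0.20441767]), 'ee_rot': array([-3.13961442e+00, -1.73466121e-04,  3.31791162e-01]), 'wrist_force': array([-0.09316508,  0.09314955,  0.43688572]), 'wrist_torque': array([ 0.00720957, -0.01487233,  0.03263994]), 'finger_force': 0.0, 'width': 0.09414021182260052} 0.0188
```

View pics/scene0.png

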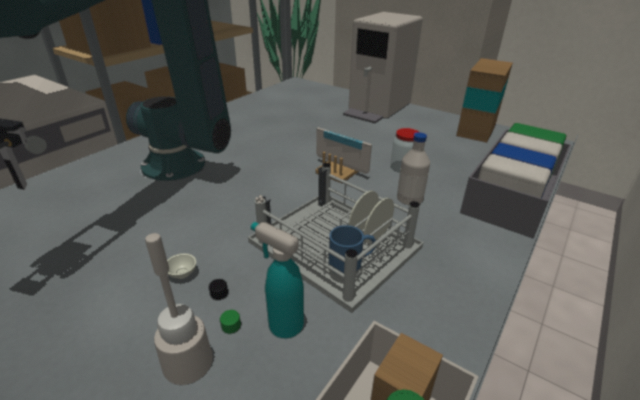

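View pics/top0.png

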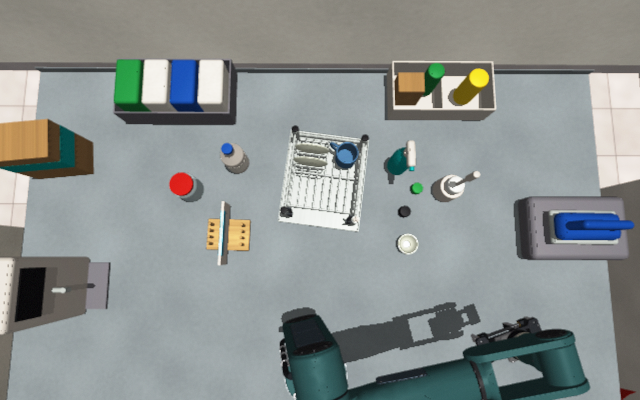

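The scene view shows the rack, the guard in its stand at (343,150), the black cap at (218,289) and the green look-alike at (230,321). In the top view the guard is at (223,233), the cap at (404,211), the green one at (417,188), and the front posts at (286,212) and (349,219). Cap candidates: black (404,211), green (417,188) and the black plug on a post (286,212). Now I'll check close crops.

Run:
```python
import cv2,numpy as np
a=cv2.imread("pics/top0.png")
def crop(x0,y0,w,h,k): return cv2.resize(a[y0:y0+h,x0:x0+w],None,fx=k,fy=k,interpolation=cv2.INTER_CUBIC)
A=crop(270,120,160,145,5)[:590]
cv2.imwrite("pics/c1.png",crop(270,150,160,110,5)); cv2.imwrite("pics/c2.png",crop(196,190,70,80,7))
```

```text
(no output)
```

View pics/c1.png

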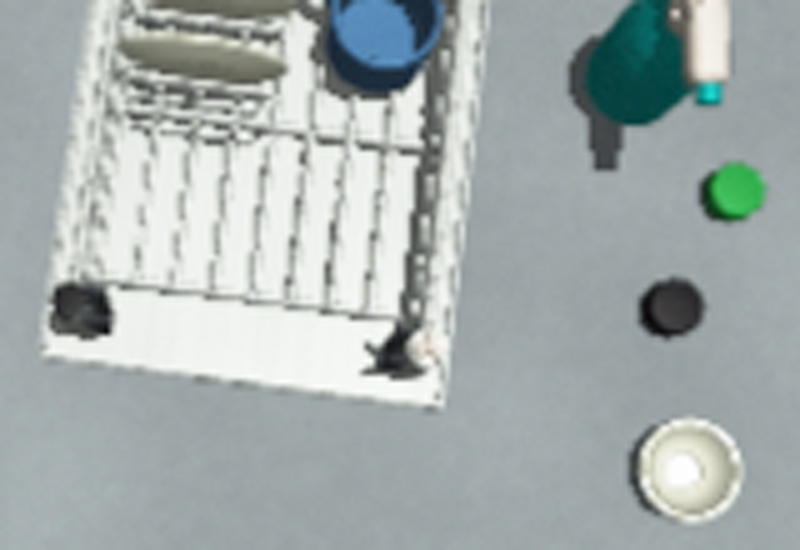

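View pics/c2.png

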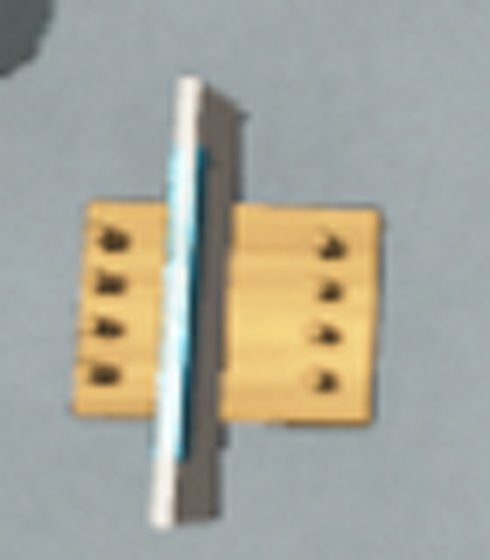

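c1 shows the black cap centre at crop (672,307), the left post with the dark plug at (82,310), and a right post at (400,352) with the white stud at about (425,347). c2 shows the guard top from (190,80) to (163,525), crossing the stand between its two dowel rows. Next I'll compute coarse poses.

```bash
cat > h.py <<'E'
import numpy as np, cv2
from scipy.optimize import least_squares
from bench import readout, imaging, robot
def snap(n,f=None):
    s=imaging.snapshot(n)
    if f: cv2.imwrite(f"pics/{f}.png",s["pixels"][:,:,::-1]); np.savez(f"pics/{f}.npz",**{k:v for k,v in s.items() if k!="pixels"},fish=n=="wrist")
    return s
def cam(f): return dict(np.load(f"pics/{f}.npz"))
def ray(c,p):
    d=np.array([(p[0]-c["cx"])/c["fx"],(p[1]-c["cy"])/c["fy"],1.])
    if c.get("fish",False):
        r=np.hypot(d[0],d[1]); d=np.array([d[0]/r*np.sin(r),d[1]/r*np.sin(r),np.cos(r)]) if r>1e-9 else np.array([0,0,1.])
    return -c["R"].T@c["t"], c["R"].T@d
def atz(c,p,z):
    o,d=ray(c,p); return (o+d*(z-o[2])/d[2])
def proj(c,X):
    v=c["R"]@np.asarray(X)+c["t"]
    if c.get("fish",False):
        r=np.hypot(v[0],v[1]); k=np.arctan2(r,v[2])/max(r,1e-9)
    else: k=1/v[2]
    return np.array([c["fx"]*v[0]*k+c["cx"],c["fy"]*v[1]*k+c["cy"]])
def tri(*cp):
    A=np.zeros((3,3));b=np.zeros(3)
    for c,p in cp:
        o,d=ray(c,p);d/=np.linalg.norm(d);M=np.eye(3)-np.outer(d,d);A+=M;b+=M@o
    return np.linalg.solve(A,b)
E
python3 - <<'E'
from h import *
np.set_printoptions(precision=4,suppress=True)
t=snap("top","t1"); s=snap("scene","s1"); c=cam("t1")
c1=lambda x,y:(270+x/5-.4,150+y/5-.4); c2=lambda x,y:(196+x/7-.43,190+y/7-.43)
for n,p,z in [("cap",c1(672,307),.03),("green",c1(735,190),.03),("postL",c1(80,312),.135),("stud",c1(425,347),.14),("postRblack",c1(400,352),.13),
 ("tray FL",c1(42,357),.018),("tray FR",c1(442,408),.018),("gA",c2(190,80),.124),("gB",c2(163,525),.124),("bowl",c1(688,470),.03),("gbotA",c2(240,115),.018),("gbotB",c2(215,520),.018),
 ("stand1",c2(90,203),.018),("stand2",c2(380,210),.018),("stand3",c2(372,424),.018),("stand4",c2(75,415),.018)]:
    print(n,np.round(p,1),atz(c,p,z))
a=cv2.imread("pics/s1.png")
u=cv2.resize(a[120:190,305:385],None,fx=5,fy=5,interpolation=cv2.INTER_CUBIC)
v=cv2.resize(a[155:235,245:325],None,fx=5,fy=5,interpolation=cv2.INTER_CUBIC)
w=np.zeros((400,800,3),np.uint8);w[:350,:400]=u;w[:,400:]=v;cv2.imwrite("pics/c3.png",w)
E
```

```text
cap [404. 211.] [ 0.562 -0.315  0.03 ]
green [416.6 187.6] [ 0.6468 -0.3631  0.03  ]
postL [285.6 212. ] [0.5468 0.1003 0.135 ]
stud [354.6 219. ] [ 0.5234 -0.1267  0.14  ]
postRblack [349.6 220. ] [ 0.521  -0.1112  0.13  ]
tray FL [278. 221.] [0.527  0.1351 0.018 ]
tray FR [358.  231.2] [ 0.4907 -0.1509  0.018 ]
gA [222.7 201. ] [0.5847 0.3112 0.124 ]
gB [218.9 264.6] [0.3754 0.3169 0.124 ]
bowl [407.2 243.6] [ 0.4463 -0.3228  0.03  ]
gbotA [229.9 206. ] [0.5809 0.3088 0.018 ]
gbotB [226.3 263.9] [0.3756 0.3152 0.018 ]
stand1 [208.4 218.6] [0.5355 0.384  0.018 ]
stand2 [249.9 219.6] [0.532  0.2359 0.018 ]
stand3 [248.7 250.1] [0.4235 0.2374 0.018 ]
stand4 [206.3 248.9] [0.428  0.3875 0.018 ]
```

View pics/c3.png

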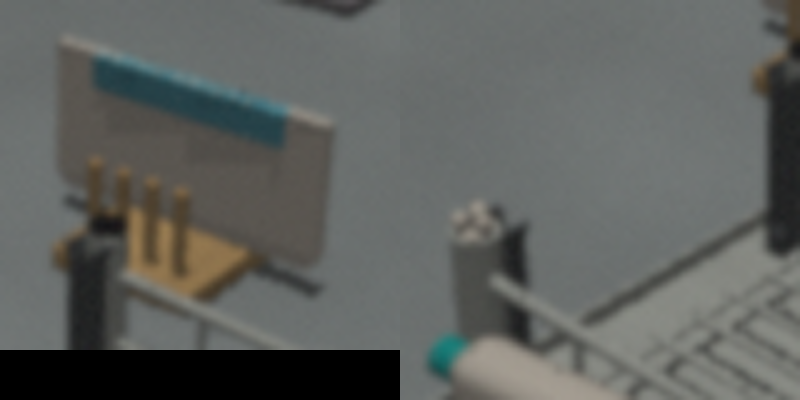

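c3 shows white stud lobes at scene (260,199), on the right front post, and the guard standing upright across the middle of the stand. In coarse terms the guard is centred at (0.480,0.314) along x, the rack yaw is -7.2°, and the slot is at about (0.538,-0.012). I'll look closer with the wrist camera above the slot before grasping.

```bash
cat >> h.py <<'E'
from scipy.spatial.transform import Rotation as Ro
def plan(x,y,z,yaw):
    """rotate first to tool straight down with yaw, then shift; prints shares"""
    o=readout.get_obs(); R0=Ro.from_euler("xyz",o["ee_rot"]); R1=Ro.from_euler("xyz",[np.pi,0,yaw])
    rv=(R0.inv()*R1).as_rotvec(degrees=True)/120; d=R1.inv().apply(np.array([x,y,z])-o["tool_pos"])/.2
    print("turn",np.round(rv,4),"rows",np.abs(rv).sum()*120/10.7,"shift",np.round(d,4),"rows",np.linalg.norm(d)*200/62.5)
def st():
    o=readout.get_obs(); print("t %.2f"%o["time"],o["tool_pos"].round(4),o["ee_rot"].round(4),"q",o["joint_positions"].round(2),"F",o["wrist_force"].round(2),"w %.4f ff %.1f"%(o["width"],o["finger_force"]))
E
python3 -c "
from h import *
plan(.43,-.05,.40,1.445)"
```

```text
turn [-5.000e-04 -4.000e-04 -5.315e-01] rows 5.971221163025826 shift [ 2.4873  0.9501 -0.9762] rows 9.074850945323679
```

Request:
carry_out(motion="0 0 -0.25 0 0 -0.0886 1; 0 0 -0.25 0 0 -0.0886 1; 0 0 -0.25 0 0 -0.0886 1; 0 0 -0.226 0 0 -0.0886 1; 0 0 0 0 0 -0.0886 1; 0 0 0 0 0 -0.0885 1")

```text
time: 0.95
tool_pos: [0.1792, -0.5203, 0.4014]
ee_rot: [3.141, 0.001, 1.451]
wrist_force: [0.6, 0.8, 0.3]
width: 0.094
finger_force: 0.0
```

Request:
carry_out(motion="0.276 0.1056 0 0 0 0 1; 0.276 0.1056 0 0 0 0 1; 0.276 0.1056 0 0 0 0 1; 0.276 0.1056 0 0 0 0 1; 0.276 0.1056 0 0 0 0 1; 0.276 0.1056 0 0 0 0 1; 0.276 0.1056 0 0 0 0 1; 0.276 0.1056 0 0 0 0 1; 0.276 0.1056 0 0 0 0 1; 0 0 0 0 0 0 1; 0 0 0 0 0 0 1")

```text
time: 2.33
tool_pos: [0.4299, -0.0512, 0.4005]
ee_rot: [-3.141, 0.001, 1.445]
wrist_force: [-0.5, -0.3, -0.5]
width: 0.0942
finger_force: 0.0
```

```bash
python3 -c "
from h import *
s=snap('wrist','w1');st();c=cam('w1');print(c)
for X in [(.5537,.107,.13),(.5235,-.131,.13),(.562,-.315,.03),(.48,.314,.124)]: print(X,proj(c,X))
"
```

```text
t 2.38 [ 0.4297 -0.0518  0.4007] [-3.1414e+00  6.0000e-04  1.4437e+00] q [-0.25 -0.13  1.19 -0.    2.08 -0.12] F [ 0.25  0.43 -0.48] w 0.0944 ff 0.0
{'fx': array(309.70691629), 'fy': array(309.70691629), 'cx': array(318.26819096), 'cy': array(201.45517133), 'R': array([[ 9.92114312e-01, -1.25335279e-01, -5.10593752e-04],
       [-1.20857774e-01, -9.57735193e-01,  2.61030071e-01],
       [-3.32052903e-02, -2.58909960e-01, -9.65330535e-01]]), 't': array([-0.43107205, -0.07587665,  0.58059891]), 'fish': array(True)}
(0.5537, 0.107, 0.13) [390.23744828  56.30057716]
(0.5235, -0.131, 0.13) [385.8536593  214.53380052]
(0.562, -0.315, 0.03) [398.16875215 281.23887944]
(0.48, 0.314, 0.124) [321.95138327 -57.36781662]
```

View pics/w1.png

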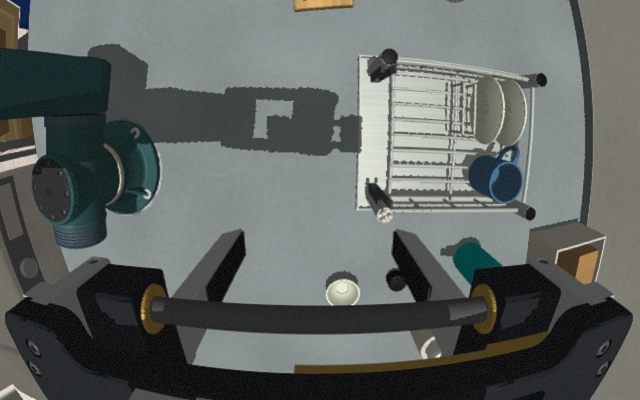

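The wrist view has the stud at (385,214) and the plugged post at (390,56), both matching the predictions within about 1 px, and the cap at (397,280). A crop will refine this.

```bash
python3 -c "
from h import *
a=cv2.imread('pics/w1.png')
f=lambda x,y:cv2.resize(a[y:y+50,x:x+44],None,fx=9,fy=9,interpolation=cv2.INTER_CUBIC)
cv2.imwrite('pics/c4.png',np.hstack([f(365,40),f(360,176)]))
"
```

```text
(no output)
```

View pics/c4.png

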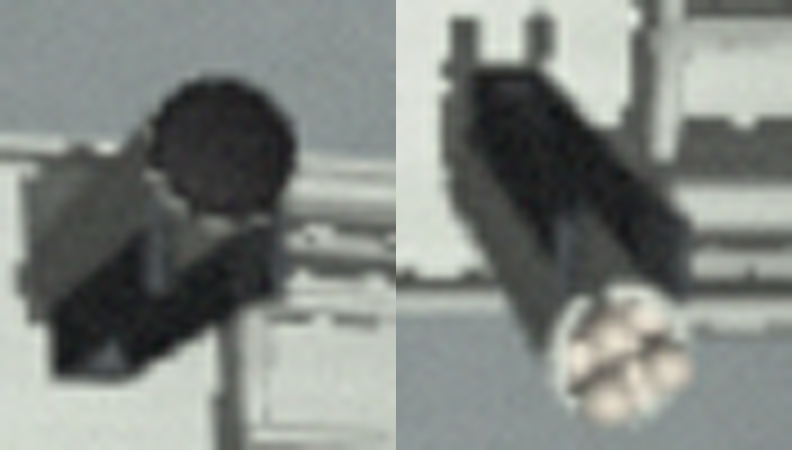

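```bash
python3 -c "
from h import *
np.set_printoptions(precision=4,suppress=True)
w,s,t=cam('w1'),cam('s1'),cam('t1')
pl=[389.2,55.9];sr=[384.45,215.3]
L=atz(w,pl,.135);R=atz(w,sr,.13);print('w',L,R,np.linalg.norm((L-R)[:2]))
print('tri',tri((w,pl),(s,(326,164.6))),tri((w,sr),(s,(259.6,199.))))
print('scene',atz(s,(326,164.6),.135),atz(s,(259.6,199.),.13))
d=(L-R)[:2];print('mid',(L+R)[:2]/2,'yaw',np.degrees(np.arctan2(-d[0],d[1])))
plan(.480,.314,.40,-.027)"
```

```text
w [0.5509 0.1068 0.135 ] [ 0.5212 -0.132   0.13  ] 0.24055976672799514
tri [0.5521 0.1077 0.1326] [ 0.5212 -0.1298  0.1341]
scene [0.5548 0.1047 0.135 ] [ 0.5178 -0.1248  0.13  ]
mid [ 0.5361 -0.0126] yaw -7.103762411461857
turn [0.0001 0.0003 0.7022] rows 7.879962067074647 shift [ 0.2018 -1.8352  0.0033] rows 5.908140685018403
```

Request:
carry_out(motion="0 0 0 0 0 0.0878 1; 0 0 0 0 0 0.0878 1; 0 0 0 0 0 0.0878 1; 0 0 0 0 0 0.0878 1; 0 0 0 0 0 0.0878 1; 0 0 0 0 0 0.0878 1; 0 0 0 0 0 0.0877 1; 0 0 0 0 0 0.0877 1")

```text
time: 3.38
tool_pos: [0.4294, -0.053, 0.4009]
ee_rot: [3.141, -0.0, -0.036]
wrist_force: [0.2, 0.1, 0.0]
width: 0.0939
finger_force: 0.0
```

Request:
carry_out(motion="0.034 -0.306 0 0 0 0 1; 0.034 -0.306 0 0 0 0 1; 0.034 -0.306 0 0 0 0 1; 0.034 -0.306 0 0 0 0 1; 0.034 -0.306 0 0 0 0 1; 0.032 -0.305 0 0 0 0 1; 0 0 0 0 0 0 1; 0 0 0 0 0 0 1")

```text
time: 4.38
tool_pos: [0.4807, 0.3131, 0.4006]
ee_rot: [3.141, 0.0, -0.028]
wrist_force: [0.4, -1.0, -0.0]
width: 0.094
finger_force: 0.0
```

```bash
python3 -c "
from h import *
s=snap('wrist','w2');st();c=cam('w2')
for X in [(.585,.311,.124),(.375,.317,.124),(.48,.314,.124)]: print(X,proj(c,X))
a=cv2.imread('pics/w2.png')
ps=[proj(c,X) for X in [(.585,.311,.124),(.375,.317,.124)]]
x0=int(min(p[0] for p in ps))-25;x1=int(max(p[0] for p in ps))+25;y0=max(0,int(min(p[1] for p in ps))-30);y1=int(max(p[1] for p in ps))+30
k=min(780/(x1-x0),580/(y1-y0));print(x0,y0,k)
cv2.imwrite('pics/c5.png',cv2.resize(a[y0:y1,x0:x1],None,fx=k,fy=k,interpolation=cv2.INTER_CUBIC))
"
```

```text
t 4.42 [0.4805 0.3127 0.4013] [ 3.1414e+00 -9.0000e-04 -2.8900e-02] q [ 0.48  0.19  0.86 -0.    2.09  2.08] F [-0.35 -0.05 -0.1 ] w 0.0934 ff 0.0
(0.585, 0.311, 0.124) [317.04307114  99.40801498]
(0.375, 0.317, 0.124) [317.14710022 236.25332291]
(0.48, 0.314, 0.124) [317.0778954  170.24919954]
292 69 2.9441624365482233
```

View pics/c5.png

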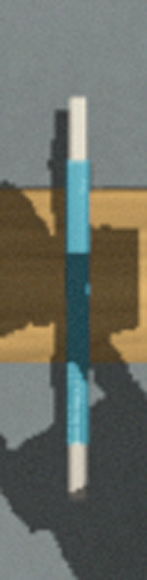

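Guard in the wrist crop: the top end is at crop (77,97) and the bottom end at about (76,491); the rail spans 160 to 442. It is upright and lined up with the tool.

```bash
python3 -c "
from h import *
np.set_printoptions(precision=4,suppress=True)
c=cam('w2');f=lambda x,y:atz(c,(292+x/2.944-.33,69+y/2.944-.33),.124)
for p in [(77,97),(76,491),(76,498),(77,160),(76,442)]: print(p,f(*p))
plan(.479,.314,.092,-.028)"
```

```text
(77, 97) [0.5817 0.31   0.124 ]
(76, 491) [0.3763 0.3164 0.124 ]
(76, 498) [0.3723 0.3165 0.124 ]
(77, 160) [0.5502 0.3109 0.124 ]
(76, 442) [0.404  0.3156 0.124 ]
turn [ 0.0001 -0.0004 -0.0004] rows 0.010782094105649717 shift [-0.0078 -0.0061  1.5466] rows 4.949083850487055
```

Request:
carry_out(motion="-0.015 -0.003 0.26 0 0 0.001 1; 0 0 0.26 0 0 0 1; 0 0 0.26 0 0 0 1; 0 0 0.26 0 0 0 1; 0 0 0.26 0 0 0 1; 0 0 0.246 0 0 0 1; 0 0 0 0 0 0 1; 0 0 0 0 0 0 1; 0 0 0 0 0 0 1")

```text
time: 5.55
tool_pos: [0.4791, 0.316, 0.0953]
ee_rot: [-3.138, -0.006, -0.029]
wrist_force: [1.0, -0.5, 0.6]
width: 0.0941
finger_force: 0.0
```

Request:
carry_out(motion="0 0 0 0 0 0 0; 0 0 0 0 0 0 0; 0 0 0 0 0 0 0; 0 0 0 0 0 0 0; 0 0 0 0 0 0 0; 0 0 0 0 0 0 0; 0 0 0 0 0 0 0; 0 0 0 0 0 0 0")

```text
time: 6.55
tool_pos: [0.4769, 0.3155, 0.0914]
ee_rot: [3.141, 0.0, -0.028]
wrist_force: [-0.0, 1.0, -0.2]
width: 0.017
finger_force: 0.0
```

Request:
carry_out(motion="0 0 0 0 0 0 0; 0 0 0 0 0 0 0; 0 0 0 0 0 0 0; 0 0 0 0 0 0 0")

```text
time: 7.05
tool_pos: [0.4769, 0.3154, 0.0914]
ee_rot: [3.141, -0.0, -0.028]
wrist_force: [-0.2, 0.0, -0.2]
width: 0.0116
finger_force: 30.0
```

Request:
carry_out(motion="0 0 -0.1 0 0 0 0; 0 0 -0.2 0 0 0 0; 0 0 -0.25 0 0 0 0; 0 0 -0.25 0 0 0 0; 0 0 -0.2 0 0 0 0; 0 0 0 0 0 0 0; 0 0 0 0 0 0 0; 0 0 0 0 0 0 0")

```text
time: 8.05
tool_pos: [0.476, 0.3151, 0.2879]
ee_rot: [3.139, 0.005, -0.028]
wrist_force: [0.3, 0.0, -2.8]
width: 0.0118
finger_force: 30.0
```

```bash
python3 -c "
from h import *
snap('wrist','w3');st()
a=cv2.imread('pics/w3.png');cv2.imwrite('pics/c6.png',cv2.resize(a[40:300,220:420],None,fx=2.2,fy=2.2,interpolation=cv2.INTER_CUBIC))
"
```

```text
t 8.10 [0.4761 0.3151 0.2883] [ 3.139   0.0047 -0.0278] q [0.49 0.14 1.15 0.   1.86 2.08] F [-0.68 -0.02 -2.17] w 0.0117 ff 30.0
```

View pics/c6.png

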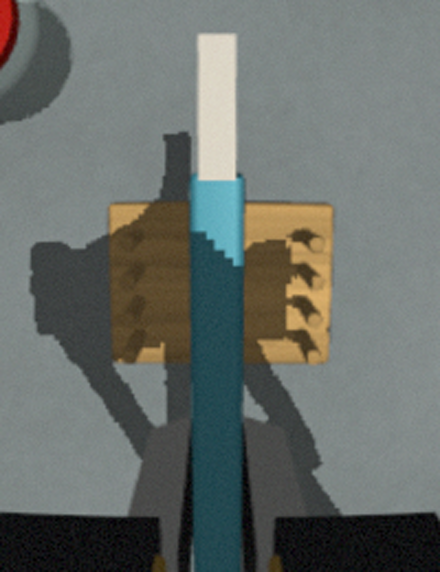

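The guard is held (width 11.7 mm, -2.2 N); its far end is at wrist pixel (318.3,55.2) and the rail end at (318.3,121.5).

```bash
python3 -c "
from h import *
np.set_printoptions(precision=4,suppress=True)
c=cam('w3');o=readout.get_obs()
for y,x in [(34,217),(180,217)]:
    p=(220+x/2.2-.3,40+y/2.2-.3);X=atz(c,p,.3209);print(X, Ro.from_euler('xyz',o['ee_rot']).inv().apply(X-o['tool_pos']))
yw=np.radians(90-7.1);print(yw)
plan(.5361,-.0126,.2883,yw)
"
```

```text
[0.5809 0.3121 0.3209] [ 0.1046  0.0002 -0.0331]
[0.5491 0.313  0.3209] [ 0.0729  0.0002 -0.0329]
1.4468779499032993
turn [-0.0006  0.0027 -0.7041] rows 7.934027651125192 shift [-1.589   0.5001  0.0002] rows 5.330828562154187
```

Request:
carry_out(motion="0 0 0 0 0 -0.088 0; 0 0 0 0 0 -0.088 0; 0 0 0 0 0 -0.088 0; 0 0 0 0 0 -0.088 0; 0 0 0 0 0 -0.088 0; 0 0 0 0 0 -0.088 0; 0 0 0 0 0 -0.088 0; 0 0 0 0 0 -0.088 0")

```text
time: 9.1
tool_pos: [0.4765, 0.3153, 0.2896]
ee_rot: [-3.139, 0.002, 1.453]
wrist_force: [0.1, -0.3, -2.9]
width: 0.0118
finger_force: 30.0
```

Request:
carry_out(motion="-0.265 0.0834 0 0 0 0 0; -0.265 0.0834 0 0 0 0 0; -0.265 0.0834 0 0 0 0 0; -0.265 0.0834 0 0 0 0 0; -0.265 0.0834 0 0 0 0 0; -0.264 0.083 0 0 0 0 0; 0 0 0 0 0 0 0; 0 0 0 0 0 0 0; 0 0 0 0 0 0 0; 0 0 0 0 0 0 0")

```text
time: 10.35
tool_pos: [0.5367, -0.0109, 0.2915]
ee_rot: [3.141, -0.0, 1.449]
wrist_force: [-0.3, 0.2, -2.6]
width: 0.0116
finger_force: 30.0
```

```bash
python3 -c "
from h import *
snap('wrist','w4');st();plan(.5361,-.0126,.23,1.4469)
a=cv2.imread('pics/w4.png');c=cam('w4')
for X in [(.5509,.1068,.135),(.5212,-.132,.13)]: print(proj(c,X))
cv2.imwrite('pics/c7.png',cv2.resize(a[20:300,240:440],None,fx=2.1,fy=2.1,interpolation=cv2.INTER_CUBIC))
"
```

```text
t 10.40 [ 0.5367 -0.0111  0.2916] [ 3.1413 -0.      1.4487] q [-0.13  0.06  1.23  0.    1.85 -0.  ] F [-0.07  0.68 -2.04] w 0.0117 ff 30.0
turn [ 0.0001 -0.      0.0008] rows 0.010937807140025159 shift [-0.0081 -0.002   0.3079] rows 0.985716092172324
[319.58304743  80.06436715]
[319.07761998 282.21018941]
```

View pics/c7.png

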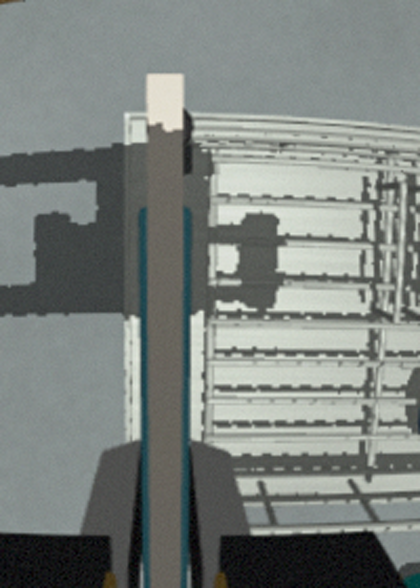

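The guard hangs above the front edge, in line with the rack (its end at wrist pixel (318,55)). Now lowering with force checks.

Request:
carry_out(motion="-0.004 -0.002 0.15 0 0 0.0008 0; 0 0 0.15 0 0 0 0; 0 0 0.06 0 0 0 0; 0 0 0 0 0 0 0; 0 0 0 0 0 0 0; 0 0 0 0 0 0 0")

```text
time: 11.15
tool_pos: [0.537, -0.013, 0.2211]
ee_rot: [3.139, 0.0, 1.445]
wrist_force: [0.5, -0.5, -3.1]
width: 0.0117
finger_force: 30.0
```

Request:
carry_out(motion="0 0 0.025 0 0 0 0; 0 0 0.025 0 0 0 0; 0 0 0.025 0 0 0 0; 0 0 0.025 0 0 0 0; 0 0 0 0 0 0 0; 0 0 0 0 0 0 0")

```text
time: 11.9
tool_pos: [0.5364, -0.013, 0.1995]
ee_rot: [3.141, 0.0, 1.445]
wrist_force: [-0.4, 0.4, -3.1]
width: 0.0118
finger_force: 30.0
```

Request:
carry_out(motion="0.003 0 0.025 0 0 0 0; 0 0 0.025 0 0 0 0; 0 0 0.025 0 0 0 0; 0 0 0.025 0 0 0 0; 0 0 0 0 0 0 0; 0 0 0 0 0 0 0")

```text
time: 12.65
tool_pos: [0.5365, -0.0124, 0.1795]
ee_rot: [3.141, 0.0, 1.445]
wrist_force: [0.7, -0.5, -2.4]
width: 0.0118
finger_force: 30.0
```

Request:
carry_out(motion="0 0 0.03 0 0 0 0; 0 0 0.03 0 0 0 0; 0 0 0.03 0 0 0 0; 0 0 0.03 0 0 0 0; 0 0 0 0 0 0 0; 0 0 0 0 0 0 0")

```text
time: 13.4
tool_pos: [0.5366, -0.0124, 0.155]
ee_rot: [3.141, 0.0, 1.445]
wrist_force: [2.5, -0.2, -5.4]
width: 0.0117
finger_force: 30.0
```

Request:
carry_out(motion="0 0 0.03 0 0 0 0; 0 0 0.03 0 0 0 0; 0 0 0.03 0 0 0 0; 0 0 0.03 0 0 0 0; 0 0 0 0 0 0 0; 0 0 0 0 0 0 0")

```text
time: 14.15
tool_pos: [0.5367, -0.0124, 0.1306]
ee_rot: [3.141, 0.0, 1.445]
wrist_force: [3.8, -1.1, -5.4]
width: 0.0117
finger_force: 30.0
```

Request:
carry_out(motion="0 0.003 0.03 0 0 0 0; 0 0 0.03 0 0 0 0; 0 0 0.03 0 0 0 0; 0 0 0.03 0 0 0 0; 0 0 0.02 0 0 0 0; 0 0 0 0 0 0 0; 0 0 0 0 0 0 0")

```text
time: 15.02
tool_pos: [0.5368, -0.0124, 0.1028]
ee_rot: [-3.141, 0.0, 1.445]
wrist_force: [3.4, 0.1, -4.9]
width: 0.0117
finger_force: 30.0
```

Request:
carry_out(motion="0 0 0.01 0 0 0 0; 0 0 0.01 0 0 0 0; 0 0 0.005 0 0 0 0; 0 0 0 0 0 0 0; 0 0 0 0 0 0 0")

```text
time: 15.65
tool_pos: [0.5369, -0.0124, 0.0984]
ee_rot: [-3.141, 0.0, 1.445]
wrist_force: [2.1, 0.2, -2.0]
width: 0.0116
finger_force: 30.0
```

Request:
carry_out(motion="0 0.002 0.01 0 0 0 0; 0 0 0.005 0 0 0 0; 0 0 0.005 0 0 0 0; 0 0 0 0 0 0 0; 0 0 0 0 0 0 0; 0 0 0 0 0 0 0")

```text
time: 16.4
tool_pos: [0.5371, -0.0125, 0.0946]
ee_rot: [-3.141, 0.0, 1.445]
wrist_force: [-0.9, 0.1, 0.9]
width: 0.0117
finger_force: 30.0
```

Request:
carry_out(motion="0 0 0.005 0 0 0 0; 0 0 0.005 0 0 0 0; 0 0 0 0 0 0 0; 0 0 0 0 0 0 0")

```text
time: 16.9
tool_pos: [0.5374, -0.0125, 0.0943]
ee_rot: [3.141, 0.0, 1.445]
wrist_force: [-2.4, 0.5, 7.5]
width: 0.0118
finger_force: 30.0
```

Request:
carry_out(motion="0 0 -0.003 0 0 0 0.5; 0 0 0 0 0 0 0.5; 0 0 0 0 0 0 0.5; 0 0 0 0 0 0 0.5; 0 0 0 0 0 0 0.5; 0 0 0 0 0 0 0.5")

```text
time: 17.65
tool_pos: [0.5374, -0.0125, 0.093]
ee_rot: [3.142, 0.0, 1.445]
wrist_force: [0.5, -0.3, 0.2]
width: 0.0472
finger_force: 0.0
```

Request:
carry_out(motion="0 0 -0.1 0 0 0 0.6; 0 0 -0.2 0 0 0 0.7; 0 0 -0.25 0 0 0 0.8; 0 0 -0.25 0 0 0 0.8; 0 0 -0.25 0 0 0 0.8; 0 0 -0.25 0 0 0 0.8; 0 0 -0.15 0 0 0 0.8; 0 0 0 0 0 0 0.8; 0 0 0 0 0 0 0.8; 0 0 0 0 0 0 0.8")

```text
time: 18.9
tool_pos: [0.5369, -0.0124, 0.3806]
ee_rot: [-3.137, 0.0, 1.445]
wrist_force: [0.1, 0.3, 0.4]
width: 0.0752
finger_force: 0.0
```

Run:
```python
from h import *
np.set_printoptions(precision=4,suppress=True)
snap('wrist','w5');snap('top','t2');snap('scene','s2');st()
# blue rail check
for f,zz in(('w5',.128),('t2',.128)):
    c=cam(f);a=cv2.imread(f'pics/{f}.png');h=cv2.cvtColor(a,cv2.COLOR_BGR2HSV)
    c0=np.array([.536,-.0126,.128]);u=np.array([np.sin(np.radians(7.1)),np.cos(np.radians(7.1)),0])
    m=cv2.inRange(h,(85,70,40),(115,255,255));n,l,s,ce=cv2.connectedComponentsWithStats(m)
    p=proj(c,c0);print(f,p)
    for i in range(1,n):
        if s[i,4]>15 and np.hypot(*(ce[i]-p))<120: print(s[i],ce[i],atz(c,ce[i],zz))
# cap: dark blob in top
c=cam('t2');a=cv2.imread('pics/t2.png');g=cv2.cvtColor(a,cv2.COLOR_BGR2GRAY)[201:222,393:416]
n,l,s,ce=cv2.connectedComponentsWithStats((g<70).astype(np.uint8))
for i in range(1,n):
    if s[i,4]>8:q=ce[i]+[393,201];print('cap',s[i],q,atz(c,q,.02),atz(c,q,.03))
plan(.562,-.315,.20,0.3)
```

```text
t 19.05 [ 0.5371 -0.0124  0.3817] [-3.1391  0.0001  1.445 ] q [-0.13  0.1   1.01 -0.    2.04 -0.  ] F [ 0.24 -0.    0.04] w 0.0751 ff 0.0
w5 [319.5499 173.3394]
[317 121   8  92 276] [321.2971 158.7971] [0.541  0.0077 0.128 ]
[316 213   2   9  16] [316.4375 217.25  ] [ 0.5233 -0.0767  0.128 ]
t2 [319.7883 215.5027]
[221 143  12  12 113] [226.5841 148.2832] [0.7645 0.3031 0.128 ]
[ 284  142   76  138 5865] [322.3263 209.2962] [ 0.5567 -0.0211  0.128 ]
[387 148  28  27 420] [397.9905 162.8429] [ 0.7151 -0.2774  0.128 ]
[332 215  10   6  32] [336.8125 217.0625] [ 0.5309 -0.069   0.128 ]
cap [  5   5  12  11 101] [403.5248 211.4059] [ 0.5617 -0.3155  0.02  ] [ 0.5606 -0.3133  0.03  ]
turn [-0.001   0.0007  0.5467] rows 6.150816020530374 shift [-0.328   1.482   0.9084] rows 5.660613312433569
```

Run:
```python
from h import *
c=cam('s2')
for n,p in (('spray',(286,322)),('brush',(186,362)),('bowl',(180,272)),('cap',(219,294))): print(n,atz(c,p,0).round(3))
plan(.561,-.3145,.16,1.4469)
```

```text
spray [ 0.73  -0.293  0.   ]
brush [ 0.637 -0.471  0.   ]
bowl [ 0.437 -0.324  0.   ]
cap [ 0.562 -0.319  0.   ]
turn [-0.0012  0.     -0.0009] rows 0.024250725994669296 shift [-1.4839  0.3053  1.1084] rows 6.006912785613145
```

Request:
carry_out(motion="-0.297 0.061 0 0 0 0 0.75; -0.297 0.061 0 0 0 0 0.75; -0.297 0.061 0 0 0 0 0.75; -0.297 0.061 0 0 0 0 0.75; -0.296 0.061 0 0 0 0 0.75; 0 0 0.28 0 0 0 0.75; 0 0 0.28 0 0 0 0.75; 0 0 0.28 0 0 0 0.75; 0 0 0.06 0 0 0 0.75; 0 0 0 0 0 0 0.75; 0 0 0 0 0 0 0.75; 0 0 0 0 0 0 0.75")

```text
time: 20.55
tool_pos: [0.5619, -0.3154, 0.2065]
ee_rot: [3.136, 0.003, 1.445]
wrist_force: [0.1, 0.0, -0.2]
width: 0.0709
finger_force: 0.0
```

Run:
```python
from h import *
np.set_printoptions(precision=4,suppress=True)
snap('wrist','w6');st();c=cam('w6');p=proj(c,(.561,-.3145,.03));print(p)
a=cv2.imread('pics/w6.png');x,y=p.astype(int);k=45;x0,y0=x-k,y-k
g=cv2.cvtColor(a,cv2.COLOR_BGR2HSV)[y0:y+k,x0:x+k]
for th in (40,55,70):
    m=((g[...,2]<th)).astype(np.uint8)
    n,l,s,ce=cv2.connectedComponentsWithStats(m)
    for i in range(1,n):
        if s[i,4]>60:q=ce[i]+[x0,y0];print(th,s[i],q,atz(c,q,.03))
print(g[::6,::6,2])
```

```text
t 20.60 [ 0.5617 -0.3152  0.2059] [3.1373 0.0022 1.4451] q [-0.6   0.3   1.13 -0.    1.71 -0.47] F [-0.14 -0.75 -0.49] w 0.0705 ff 0.0
[318.0291 183.2141]
40 [ 29  30  32  32 663] [315.5897 182.2805] [ 0.5583 -0.313   0.03  ]
55 [ 29  30  32  35 855] [317.0737 184.6842] [ 0.5597 -0.3161  0.03  ]
70 [ 27  24  35  41 988] [317.2237 184.1457] [ 0.5599 -0.3155  0.03  ]
[[ 75  68  75  72  75  70  72  73  67  72  74  72  75  77  73]
 [ 70  73  69  74  71  74  70  75  76  74  70  71  75  70  71]
 [ 72  73  72  74  70  70  70  73  75  71  74  72  77  76  76]
 [ 78  72  73  77  68  73  71  72  72  75  71  75  74  71  80]
 [ 72  75  72  71  73  73  73  72  70  71  73 150  78  76  74]
 [ 72  74  73  69  68  69  69  37  35  71  75  67  68  74  69]
 [ 73  66  68  76  70  72  15  21  23  19  74  72  78  74  74]
 [ 76  67 128  74  72  26  22  23  18  20  72 148  78  74  80]
 [150 151 147 149 132  14  14  16  23  62  38 152 151 152 155]
 [151 142 147 147 147  27  18  19  17  54  52 153 149 154 155]
 [147 145 148 145 149 149  37  44  49  42 148 150 150 152 149]
 [144 150 147 146 147 152 155 139 135 150 150 152 146 151 154]
 [149 150 149 150 152 147 147 149 150 148 154 152 153 153 155]
 [146 150 150 152 152 153 149 154 152 151 155 152 155 151 150]
 [151 149 155 150 153 155 148 151 155 148 152 152 154 155 150]]
```

```bash
python3 -c "
from h import *
plan(.561,-.3148,.004,1.4469)"
```

```text
turn [ 0.002   0.0011 -0.0009] rows 0.044703395090847316 shift [ 0.0016 -0.0035  1.0095] rows 3.230456592463703
```

Request:
carry_out(motion="0.002 -0.002 0.2 0 0 0 0.75; 0 0 0.2 0 0 0 0.75; 0 0 0.2 0 0 0 0.75; 0 0 0.2 0 0 0 0.75; 0 0 0 0 0 0 0.75; 0 0 0 0 0 0 0.75; 0 0 0 0 0 0 0.75")

```text
time: 21.48
tool_pos: [0.562, -0.3153, 0.0464]
ee_rot: [3.137, 0.003, 1.445]
wrist_force: [0.4, -0.3, 0.5]
width: 0.0704
finger_force: 0.0
```

Request:
carry_out(motion="0.002 -0.003 0.1 0.002 0.001 0 0.75; 0 0 0.08 0 0 0 0.75; 0 0 0.028 0 0 0 0.75; 0 0 0 0 0 0 0.75; 0 0 0 0 0 0 0.75; 0 0 0 0 0 0 0.75")

```text
time: 22.22
tool_pos: [0.5595, -0.3136, 0.0011]
ee_rot: [-3.137, -0.002, 1.445]
wrist_force: [0.8, -0.4, 0.3]
width: 0.0703
finger_force: 0.0
```

Request:
carry_out(motion="0 0 0 0 0 0 0; 0 0 0 0 0 0 0; 0 0 0 0 0 0 0; 0 0 0 0 0 0 0; 0 0 0 0 0 0 0; 0 0 0 0 0 0 0; 0 0 0 0 0 0 0")

```text
time: 23.1
tool_pos: [0.5597, -0.3137, 0.0015]
ee_rot: [-3.138, -0.002, 1.445]
wrist_force: [-0.5, -0.8, -0.1]
width: 0.0391
finger_force: 30.0
```

Request:
carry_out(motion="0 0 -0.1 -0.001 -0.001 0 0; 0 0 -0.25 0 0 0 0; 0 0 -0.28 0 0 0 0; 0 0 -0.28 0 0 0 0; 0 0 -0.09 0 0 0 0; 0 0 0 0 0 0 0; 0 0 0 0 0 0 0; 0 0 0 0 0 0 0")

```text
time: 24.1
tool_pos: [0.5591, -0.3131, 0.1982]
ee_rot: [-3.135, -0.002, 1.445]
wrist_force: [-0.7, 0.3, -1.4]
width: 0.0395
finger_force: 30.0
```

Run:
```python
from h import *
np.set_printoptions(precision=4,suppress=True,linewidth=250)
snap('wrist','w7');st();o=readout.get_obs();c=cam('w7');R=Ro.from_euler('xyz',o['ee_rot'])
P=lambda v:proj(c,o['tool_pos']+R.apply(v))
top=-.0285 # tool z of cap top
print('far edge',P([.02,0,top]),'far rim',P([.02,0,.0015]),'ctr',P([0,0,top]),'near',P([-.02,0,top]))
a=cv2.imread('pics/w7.png');x,y=P([.02,0,top]).astype(int);g=cv2.cvtColor(a,cv2.COLOR_BGR2GRAY)
print(y-14);print(g[y-14:y+50:2,x-24:x+25:4])
plan(.5212,-.132,.20,1.4469)
```

```text
t 24.15 [ 0.5593 -0.3132  0.1987] [-3.1353 -0.0021  1.4449] q [-0.6   0.3   1.14 -0.    1.71 -0.47] F [-0.43 -0.22 -0.52] w 0.0390 ff 30.0
far edge [321.7665 228.6397] far rim [321.2699 211.7214] ctr [321.6272 263.2651] near [321.4758 294.4278]
214
[[156 158 154 155 151 157 154 156 158 156 157 158 157]
 [155 156 156 154 156 154 158 159 153 156 156 158 157]
 [157 154 158 158 157 155 155 159 154 156 157 157 158]
 [157 160 158 159 155 158 157 158 158 155 156 156 159]
 [155 156 160 159 135 134 133 151 160 155 156 153 157]
 [157 157 155  88  29  10   9  35 105 157 157 155 157]
 [156 147  49  10   7   1   6   7  16 101 158 155 156]
 [159  69   8  18  10   8   0  17   7  11 103 159 159]
 [ 96  12  10   9  10  12  13  21   6  17  11 155 158]
 [ 20   9   9  14  10  14  20  17   8   5  16  66 159]
 [  2   6  19  11  25  21  20   5   8  14  13  12 152]
 [  8   6   0  13   5  20  14  11  10   9   8  11  74]
 [ 21   7  21   9  18   4  15  16  18  15   0  17  28]
 [ 12  12   0  17  26  16  15  25  16  18  15  22  13]
 [ 15  16  20  25  18  17  20  22  15  22  17   3  12]
 [ 11  13  19  18  16  30 
[... 320 characters left out ...]
6  20   0   3   7  17   9  20  11   5]
 [ 11   9  18  14  12  13   6  23  22  21  20  15  12]
 [ 11  14  23  10   4   7  20  14  18   3  18  11  10]
 [  6  12  12  20   7   6  24  17   9  20   8  13  14]
 [ 21  11  23  20  13   6  14  18  12   6  12   8  10]
 [ 15   2  14  22   7  11  20   6  16  17  24  10   4]
 [  8  10  15  15  12  12  10  18  21  17  18  22  11]
 [ 13  16  16  14  23  20  20  12  14  16  19   9  13]
 [ 14  19  11  11  23  15  14  10   9  17  21  17  22]
 [ 12  10  21  16  16  17   4   8  15  12   3  19  13]
 [ 18   9  11  21  22  10   2  19   5   3  17  20  14]]
turn [-0.003  -0.001  -0.0009] rows 0.0554687399066462 shift [ 0.8754 -0.3009 -0.0065] rows 2.9622140231072316
```

```bash
cat > fit.py <<'E'
from h import *
def capfit(f,pose=None,top=-.0285):
    c=cam(f);o=pose or readout.get_obs();R=Ro.from_euler('xyz',o['ee_rot']);p0=o['tool_pos']
    g=cv2.GaussianBlur(cv2.cvtColor(cv2.imread(f'pics/{f}.png'),cv2.COLOR_BGR2GRAY),(3,3),0).astype(float)
    pts=[]
    ctr=proj(c,p0+R.apply([.005,0,top]))
    for th in np.radians(np.arange(-130,-49,5)):
        r=np.arange(10,70,.25);xs=ctr[0]+r*np.cos(th);ys=ctr[1]+r*np.sin(th)
        v=cv2.remap(g.astype(np.float32),xs.astype(np.float32)[None],ys.astype(np.float32)[None],1)[0]
        i=np.argmax(v>75); 
        if i: 
            q=(xs[i],ys[i]);og,d=ray(c,q);og=R.inv().apply(og-p0);d=R.inv().apply(d);pts.append((og+d*(top-og[2])/d[2])[:2])
    pts=np.array(pts)
    s=least_squares(lambda k:np.hypot(pts[:,0]-k[0],pts[:,1]-k[1])-.02,[0,0],loss='soft_l1',f_scale=.0005)
    print((1e3*pts).round(1).tolist());print('cap centre in tool (mm)',1e3*s.x,'rms',1e3*np.std(s.fun))
    return s.x
if __name__=='__main__': capfit('w7'); st()
E
python3 fit.py
```

```text
[[20.1, -11.5], [20.8, -10.1], [21.6, -8.8], [22.2, -7.4], [22.7, -5.9], [23.1, -4.5], [23.3, -3.0], [23.2, -1.5], [23.3, -0.1], [22.9, 1.4], [22.6, 2.8], [22.1, 4.1], [21.6, 5.4], [20.9, 6.7], [20.2, 7.9], [19.3, 9.0], [18.2, 10.1]]
cap centre in tool (mm) [ 2.99356989 -2.07382353] rms 0.2706820724536434
t 24.15 [ 0.5593 -0.3132  0.1987] [-3.1353e+00 -2.1000e-03  1.4449e+00] q [-0.6   0.3   1.14 -0.    1.71 -0.47] F [-0.43 -0.22 -0.52] w 0.0390 ff 30.0
```

Run:
```python
from h import *
np.set_printoptions(precision=5,suppress=True)
P={'w1':([.4297,-.0518,.4007],[-3.1414,.0006,1.4437]),'w3':([.4761,.3151,.2883],[3.139,.0047,-.0278]),'w4':([.5367,-.0111,.2916],[3.1413,0,1.4487]),'w5':([.5371,-.0124,.3817],[-3.1391,.0001,1.445]),'w6':([.5617,-.3152,.2059],[3.1373,.0022,1.4451]),'w7':([.5593,-.3132,.1987],[-3.1353,-.0021,1.4449])}
for f,(p,e) in P.items():
    c=cam(f);R=Ro.from_euler('xyz',e);print(f,1e3*R.inv().apply(-c['R'].T@c['t']-p),(R.inv()*Ro.from_matrix(c['R']).inv()).as_rotvec())
```

```text
w1 [  75.73294   -1.57872 -179.40101] [-0.2067  -0.20689  1.55942]
w3 [  73.56989   -0.15014 -179.13795] [-0.2076  -0.20467  1.56136]
w4 [  75.29754   -1.67104 -179.5148 ] [-0.20665 -0.20686  1.56092]
w5 [  75.06058   -1.47884 -178.49911] [-0.20542 -0.20817  1.56089]
w6 [  75.07255   -1.58902 -180.21069] [-0.20798 -0.2065   1.56116]
w7 [  75.16224   -1.71665 -179.13041] [-0.20599 -0.2071   1.56098]
```

Run:
```python
from fit import *
for z in (-.0285,-.0135,.0015): capfit('w7',top=z)
c=cam('w7');print(-c['R'].T@c['t'],c['R'][2])
```

```text
[[20.1, -11.5], [20.8, -10.1], [21.6, -8.8], [22.2, -7.4], [22.7, -5.9], [23.1, -4.5], [23.3, -3.0], [23.2, -1.5], [23.3, -0.1], [22.9, 1.4], [22.6, 2.8], [22.1, 4.1], [21.6, 5.4], [20.9, 6.7], [20.2, 7.9], [19.3, 9.0], [18.2, 10.1]]
cap centre in tool (mm) [ 2.99356989 -2.07382353] rms 0.2706820724536434
[[16.5, -9.0], [17.0, -7.8], [17.4, -6.6], [17.7, -5.5], [18.0, -4.4], [18.0, -3.3], [18.1, -2.2], [18.0, -1.1], [18.0, -0.0], [17.8, 1.0], [17.6, 2.0], [17.5, 3.0], [17.1, 4.0], [16.7, 5.0], [16.3, 6.0], [15.7, 6.9], [15.3, 7.9]]
cap centre in tool (mm) [-2.00487576 -1.95323841] rms 0.10740998298991439
[[12.5, -5.9], [12.7, -5.1], [12.7, -4.2], [12.9, -3.5], [12.9, -2.7], [13.0, -2.0], [12.8, -1.3], [12.9, -0.7], [12.9, -0.0], [12.7, 0.6], [12.7, 1.2], [12.5, 1.9], [12.3, 2.5], [12.2, 3.1], [12.2, 3.8], [11.9, 4.5], [11.6, 5.1]]
cap centre in tool (mm) [-7.07499549 -1.95987265] rms 0.0660440591730307
[ 0.56810566 -0.23893199  0.37799511] [-0.03913273 -0.2551695  -0.96610411]
```

Run:
```python
from h import *
np.set_printoptions(precision=4,suppress=True)
c=cam('w6');g=cv2.cvtColor(cv2.imread('pics/w6.png'),cv2.COLOR_BGR2GRAY).astype(int)
print(g[160:208,317])
for f,box in (('w6',(288,160,348,212)),('t2',(394,200,414,222)),('t1',(394,200,414,222))):
    c=cam(f);a=cv2.imread(f'pics/{f}.png')
    x0,y0,x1,y1=box;m=(cv2.cvtColor(a,cv2.COLOR_BGR2GRAY)[y0:y1,x0:x1]<50).astype(np.uint8)
    # render-fit cylinder silhouette
    th=np.linspace(0,2*np.pi,40)
    def mask(k):
        P=np.array([proj(c,(k[0]+.02*np.cos(t),k[1]+.02*np.sin(t),z)) for t in th for z in (0,.03)])-[x0,y0]
        h=cv2.convexHull((P*16).astype(np.int32)); q=np.zeros_like(m);cv2.fillConvexPoly(q,h,1,shift=4);return q
    best=max(((2*(mask((x,y))&m).sum()/(mask((x,y)).sum()+m.sum()),x,y) for x in np.arange(.552,.570,.001) for y in np.arange(-.326,-.306,.001)))
    print(f,m.sum(),best)
```

```text
[ 71  65  68  70  72  66  69  68  21  13  11  11  18  18  21  19  20  22
  18  22  17  22  15  19  24  17  17   8   9   8  14  21  10  13   8  17
   5  18  13  36  48  43  38  79 125 146 142 144]
w6 802 (np.float64(0.8707926167209555), np.float64(0.561), np.float64(-0.318))
t2 35 (np.float64(0.41420118343195267), np.float64(0.5640000000000001), np.float64(-0.318))
t1 47 (np.float64(0.5193370165745856), np.float64(0.5640000000000001), np.float64(-0.318))
```

Run:
```python
from h import *
np.set_printoptions(precision=4,suppress=True)
c=cam('w6');print('rim far',atz(c,(317,167.6),0),'-> ctr y',atz(c,(317,167.6),0)[1]-.02)
for r in (198.6,202.7): print('top near',atz(c,(317,r),.03),atz(c,(317,r),.0),'ctr',atz(c,(317,r),.03)[1]+.02)
# w7 rim fit with fine profile
c=cam('w7');o=readout.get_obs();R=Ro.from_euler('xyz',o['ee_rot'])
g=cv2.cvtColor(cv2.imread('pics/w7.png'),cv2.COLOR_BGR2GRAY)
pts=[]
for x in range(296,345,2):
    col=g[195:262,x].astype(float); i=np.argmax(col<80)
    if i>0: pts.append((x,195+i-(80-col[i])/(col[i-1]-col[i])))
pts=np.array(pts);print(pts[::4].round(1).tolist())
th=np.linspace(-1.4,1.4,57)
def res(k,rz):
    P=np.array([proj(c,o['tool_pos']+R.apply([k[0]+.02*np.cos(t),k[1]+.02*np.sin(t),rz])) for t in th])
    j=np.argsort(P[:,0]); return np.interp(pts[:,0],P[j,0],P[j,1])-pts[:,1]
for rz in (.006,.0015,-.004,-.010,-.016,-.0285):
    s=least_squares(res,[0,0],args=(rz,),diff_step=1e-4,x_scale=.001);print(rz,1e3*s.x,np.std(s.fun),abs(s.fun).max())
```

```text
rim far [ 0.5616 -0.3007  0.    ] -> ctr y -0.3206504032804881
top near [ 0.5574 -0.3329  0.03  ] [ 0.5565 -0.3407  0.    ] ctr -0.31287197217620943
top near [ 0.5568 -0.3379  0.03  ] [ 0.5558 -0.3461  0.    ] ctr -0.31788656151097683
[[296.0, 231.5], [304.0, 226.0], [312.0, 223.3], [320.0, 222.7], [328.0, 224.0], [336.0, 227.8], [344.0, 234.9]]
0.006 [-8.601  -1.7407] 0.15610280427841344 0.3433533398709585
0.0015 [-7.1226 -1.7975] 0.13025550973811995 0.23175196941863874
-0.004 [-5.3091 -1.8669] 0.2164872847935642 0.5375698154951465
-0.01 [-3.3217 -1.9337] 0.349776561010331 0.8813038522690135
-0.016 [-1.3263 -1.9918] 0.4846493155167626 1.1760031695132227
-0.0285 [ 2.8566 -2.12  ] 0.7591159809790755 1.7922283756517459
```

The silhouette fit shows that the wrist camera looks from the tool's +x side, so the cap axis sits about 7 mm toward tool -x, near the pad edge. I'll set it down and regrip it centred.

Request:
carry_out(motion="0 0 0.28 -0.002 0 0 0; 0 0 0.28 0 0 0 0; 0 0 0.28 0 0 0 0; 0 0 0.1 0 0 0 0; 0 0 0.05 0 0 0 0; 0 0 0 0 0 0 0; 0 0 0 0 0 0 0; 0 0 0 0 0 0 0")

```text
time: 25.15
tool_pos: [0.5615, -0.3146, 0.0057]
ee_rot: [3.136, 0.002, 1.445]
wrist_force: [0.8, 0.4, 0.0]
width: 0.0395
finger_force: 30.0
```

Request:
carry_out(motion="0 0 0.014 0 0 0 0; 0 0 0.005 0 0 0 0; 0 0 0 0 0 0 0; 0 0 0 0 0 0 0")

```text
time: 25.65
tool_pos: [0.561, -0.3143, 0.0015]
ee_rot: [3.137, 0.001, 1.445]
wrist_force: [-1.2, 1.3, 3.9]
width: 0.0396
finger_force: 30.0
```

Request:
carry_out(motion="0 0 0 0 0 0 0.65; 0 0 0 0 0 0 0.65; 0 0 0 0 0 0 0.65; 0 0 0 0 0 0 0.65; -0.015 0 0 0 0 0 0.65; -0.015 0 0 0 0 0 0.65; 0 0 0 0 0 0 0.65; 0 0 0 0 0 0 0.65; 0 0 0 0 0 0 0.65")

```text
time: 26.78
tool_pos: [0.5598, -0.3175, 0.0003]
ee_rot: [3.14, -0.004, 1.445]
wrist_force: [1.6, 5.6, 7.0]
width: 0.0608
finger_force: 3.6
```

Request:
carry_out(motion="0 0 -0.015 0 0 0 0.65; 0 0 0 0 0 0 0.65; 0 0 0 0 0 0 0.65; 0 0 0 0 0 0 0.65")

```text
time: 27.28
tool_pos: [0.559, -0.3198, 0.0021]
ee_rot: [3.141, -0.0, 1.445]
wrist_force: [0.6, -0.1, 0.5]
width: 0.0613
finger_force: 0.0
```

```bash
python3 -c "
from h import *
st();plan(.561,-.3203,.004,1.4469)"
```

```text
t 27.27 [ 0.559  -0.3198  0.0021] [ 3.1406e+00 -2.0000e-04  1.4447e+00] q [-0.61  0.41  1.39  0.    1.34 -0.48] F [ 0.6  -0.09  0.45] w 0.0613 ff 0.0
turn [ 0.0005 -0.0001 -0.0011] rows 0.0180488690256643 shift [-0.0014  0.0101 -0.0095] rows 0.044485866005100336
```

Request:
carry_out(motion="-0.002 0.006 -0.01 0 0 0 0.6; 0 0 0 0 0 0 0.3; 0 0 0 0 0 0 0; 0 0 0 0 0 0 0; 0 0 0 0 0 0 0; 0 0 0 0 0 0 0; 0 0 0 0 0 0 0; 0 0 0 0 0 0 0")

```text
time: 28.28
tool_pos: [0.5608, -0.3203, 0.0048]
ee_rot: [3.139, 0.0, 1.445]
wrist_force: [-0.1, 0.6, 0.2]
width: 0.039
finger_force: 30.0
```

Request:
carry_out(motion="0 0 -0.1 0 0 0 0; 0 0 -0.25 0 0 0 0; 0 0 -0.28 0 0 0 0; 0 0 -0.28 0 0 0 0; 0 0 -0.09 0 0 0 0; 0 0 0 0 0 0 0; 0 0 0 0 0 0 0; 0 0 0 0 0 0 0")

```text
time: 29.28
tool_pos: [0.5593, -0.3195, 0.2014]
ee_rot: [-3.139, -0.003, 1.445]
wrist_force: [-0.0, -0.9, -0.6]
width: 0.0389
finger_force: 30.0
```

```bash
cat > rim.py <<'E'
from h import *
def rim(f,rz):
    c=cam(f);o=readout.get_obs();R=Ro.from_euler('xyz',o['ee_rot']);g=cv2.cvtColor(cv2.imread(f'pics/{f}.png'),cv2.COLOR_BGR2GRAY)
    pts=[];thr=None
    for x in range(298,343,2):
        col=g[195:262,x].astype(float); thr=(col[:12].mean()+15)/2; i=np.argmax(col<thr)
        if i>0: pts.append((x,195+i-(thr-col[i])/(col[i-1]-col[i])))
    pts=np.array(pts);print(pts[::4].round(1).tolist());th=np.linspace(-1.4,1.4,57)
    def res(k):
        P=np.array([proj(c,o['tool_pos']+R.apply([k[0]+.02*np.cos(t),k[1]+.02*np.sin(t),rz])) for t in th])
        j=np.argsort(P[:,0]); return np.interp(pts[:,0],P[j,0],P[j,1])-pts[:,1]
    s=least_squares(res,[0,0],diff_step=1e-4,x_scale=.001,loss='soft_l1');print('cap in tool mm',1e3*s.x,'res',np.std(s.fun))
    cp=R.inv().apply(-c['R'].T@c['t']-o['tool_pos'])*1e3;print('cam in tool',cp)
E
python3 -c "
from rim import *
snap('wrist','w8');st();rim('w8',.004);plan(.5227,-.1317,.20,1.4469)"
```

```text
t 29.32 [ 0.5594 -0.3196  0.2019] [-3.1394e+00 -2.2000e-03  1.4449e+00] q [-0.61  0.3   1.13  0.    1.72 -0.48] F [0.37 0.15 0.18] w 0.0392 ff 30.0
[[298.0, 218.4], [306.0, 213.8], [314.0, 211.6], [322.0, 211.6], [330.0, 213.7], [338.0, 217.9]]
cap in tool mm [-0.59870691 -1.84948023] res 0.12511812720179533
cam in tool [  75.14162475   -1.67754374 -179.12739762]
turn [-0.001  -0.001  -0.0009] rows 0.03357060015122916 shift [ 0.9098 -0.2984  0.0094] rows 3.0640803800791803
```

Request:
carry_out(motion="0.23 -0.074 0 -0.0005 -0.0005 0 0; 0.23 -0.074 0 0 0 0 0; 0.23 -0.074 0 0 0 0 0; 0.222 -0.075 0 0 0 0 0; 0 0 0 0 0 0 0; 0 0 0 0 0 0 0; 0 0 0 0 0 0 0; 0 0 0 0 0 0 0")

```text
time: 30.32
tool_pos: [0.5243, -0.1329, 0.2039]
ee_rot: [3.139, 0.001, 1.443]
wrist_force: [-0.1, -1.0, -0.2]
width: 0.0389
finger_force: 30.0
```

```bash
python3 -c "
from h import *
st();plan(.5229,-.1313,.155,1.4469)"
```

```text
t 30.32 [ 0.5243 -0.1329  0.2039] [3.1391e+00 1.1000e-03 1.4433e+00] q [-0.35  0.07  1.4  -0.    1.68 -0.23] F [-0.06 -1.01 -0.15] w 0.0389 ff 30.0
turn [ 0.0012  0.0005 -0.0017] rows 0.038715020608102065 shift [ 0.0069 -0.0079  0.2447] rows 0.7838912222497794
```

Request:
carry_out(motion="0.007 -0.008 0.12 0.0005 0.0002 -0.001 0; 0 0 0.1 0 0 0 0; 0 0 0.02 0 0 0 0; 0 0 0 0 0 0 0; 0 0 0 0 0 0 0; 0 0 0 0 0 0 0; 0 0 0 0 0 0 0")

```text
time: 31.2
tool_pos: [0.5232, -0.1303, 0.1569]
ee_rot: [3.138, 0.001, 1.447]
wrist_force: [0.0, 0.2, 0.5]
width: 0.0394
finger_force: 30.0
```

```bash
python3 -c "
from h import *
st();plan(.5229,-.1313,.146,1.4469)"
```

```text
t 31.20 [ 0.5232 -0.1303  0.1569] [3.1384e+00 9.0000e-04 1.4471e+00] q [-0.35  0.08  1.48 -0.    1.58 -0.23] F [0.01 0.17 0.5 ] w 0.0394 ff 30.0
turn [0.0015 0.0004 0.0001] rows 0.022597473568271464 shift [-0.005  -0.0009  0.0547] rows 0.1758265417770697
```

Request:
carry_out(motion="-0.004 -0.001 0.03 0.001 0 0 0; 0 0 0.02 0 0 0 0; 0 0 0 0 0 0 0; 0 0 0 0 0 0 0; 0 0 0 0 0 0 0")

```text
time: 31.82
tool_pos: [0.5227, -0.1311, 0.1465]
ee_rot: [3.141, 0.001, 1.447]
wrist_force: [-0.3, -1.0, -1.1]
width: 0.0394
finger_force: 30.0
```

Request:
carry_out(motion="0 0 0.005 0 0 0 0; 0 0 0.005 0 0 0 0; 0 0 0 0 0 0 0; 0 0 0 0 0 0 0")

```text
time: 32.33
tool_pos: [0.5228, -0.1312, 0.1447]
ee_rot: [3.141, 0.001, 1.447]
wrist_force: [-0.2, -0.5, 1.3]
width: 0.039
finger_force: 30.0
```

Contact near the expected 0.1445. Continuing in 1 mm steps.

Request:
carry_out(motion="0 0 0.005 0 0 0 0; 0 0 0 0 0 0 0; 0 0 0 0 0 0 0")

```text
time: 32.7
tool_pos: [0.523, -0.1312, 0.1442]
ee_rot: [3.14, 0.001, 1.447]
wrist_force: [-1.0, -0.4, 4.7]
width: 0.039
finger_force: 30.0
```

Request:
carry_out(motion="0 0 0.005 0 0 0 0; 0 0 0 0 0 0 0; 0 0 0 0 0 0 0")

```text
time: 33.08
tool_pos: [0.5231, -0.1313, 0.1439]
ee_rot: [3.14, 0.001, 1.447]
wrist_force: [-2.4, 0.8, 7.1]
width: 0.0392
finger_force: 30.0
```

Request:
carry_out(motion="0 -0.003 0.005 0 0 0 0; 0 0 0 0 0 0 0; 0 0 0 0 0 0 0")

```text
time: 33.45
tool_pos: [0.5231, -0.1313, 0.1437]
ee_rot: [3.138, 0.002, 1.447]
wrist_force: [-1.4, 0.1, 9.5]
width: 0.0394
finger_force: 30.0
```

Request:
carry_out(motion="0 0 0.005 0 0 0 0; 0 0 0 0 0 0 0; 0 0 0 0 0 0 0")

```text
time: 33.83
tool_pos: [0.5231, -0.1313, 0.1433]
ee_rot: [3.137, 0.002, 1.447]
wrist_force: [-0.7, 0.3, 11.4]
width: 0.0394
finger_force: 30.0
```

Request:
carry_out(motion="0 0 0.005 0 0 0 0; 0 0 0 0 0 0 0; 0 0 0 0 0 0 0")

```text
time: 34.2
tool_pos: [0.5227, -0.1312, 0.1403]
ee_rot: [3.139, 0.001, 1.447]
wrist_force: [1.4, -0.8, 1.1]
width: 0.0394
finger_force: 30.0
```

Request:
carry_out(motion="0 0 0.005 0 0 0 0; 0 0 0 0 0 0 0; 0 0 0 0 0 0 0")

```text
time: 34.58
tool_pos: [0.5215, -0.1306, 0.1362]
ee_rot: [-3.139, -0.0, 1.447]
wrist_force: [3.8, -2.1, -7.6]
width: 0.039
finger_force: 30.0
```

Request:
carry_out(motion="0 0.003 0.005 0 0 0 0; 0 0 0 0 0 0 0; 0 0 0 0 0 0 0")

```text
time: 34.95
tool_pos: [0.522, -0.1309, 0.1365]
ee_rot: [-3.14, 0.0, 1.447]
wrist_force: [1.0, -0.2, -8.9]
width: 0.0395
finger_force: 30.0
```

Request:
carry_out(motion="0 0 0.005 0 0 0 0; 0 0 0 0 0 0 0; 0 0 0 0 0 0 0")

```text
time: 35.33
tool_pos: [0.5223, -0.1309, 0.1364]
ee_rot: [-3.141, 0.001, 1.447]
wrist_force: [1.1, -0.2, -7.2]
width: 0.039
finger_force: 30.0
```

Request:
carry_out(motion="0 0 0.005 0 0 0 0; 0 0 0.005 0 0 0 0; 0 0 0 0 0 0 0; 0 0 0 0 0 0 0")

```text
time: 35.83
tool_pos: [0.5231, -0.1312, 0.1352]
ee_rot: [3.14, 0.001, 1.447]
wrist_force: [-0.9, 0.9, -0.6]
width: 0.0391
finger_force: 30.0
```

Request:
carry_out(motion="0 0 0.005 0 0 0 0; 0 0 0 0 0 0 0; 0 0 0 0 0 0 0")

```text
time: 36.2
tool_pos: [0.5232, -0.1312, 0.1347]
ee_rot: [3.14, 0.001, 1.447]
wrist_force: [-1.5, 0.3, 6.6]
width: 0.0391
finger_force: 30.0
```

Request:
carry_out(motion="0 0 0.003 0 0 0 0; 0 0 0 0 0 0 0; 0 0 0 0 0 0 0; 0 0 0 0 0 0 0")

```text
time: 36.7
tool_pos: [0.5232, -0.1312, 0.1347]
ee_rot: [3.139, 0.001, 1.447]
wrist_force: [-1.8, 0.6, 7.9]
width: 0.0393
finger_force: 30.0
```

Run:
```python
from rim import *
np.set_printoptions(precision=4,suppress=True)
snap('wrist','w9');snap('scene','s3')
for i in range(3): imaging.snapshot('top'); st()
# scene column profile through cap on post
c=cam('s3');g=cv2.cvtColor(cv2.imread('pics/s3.png'),cv2.COLOR_BGR2GRAY)
for n,z in (('seat',.13),('captop',.16)): print(n,proj(c,(.5228,-.1318,z)))
print(g[175:225:1,252:270:3])
```

```text
t 36.85 [ 0.5232 -0.1312  0.1347] [3.1392 0.0012 1.4472] q [-0.35  0.09  1.51 -0.    1.54 -0.23] F [-1.5   0.85  6.88] w 0.0392 ff 30.0
t 36.90 [ 0.5232 -0.1312  0.1347] [3.1392 0.0012 1.4471] q [-0.35  0.09  1.51 -0.    1.54 -0.23] F [-1.66  0.6   7.66] w 0.0394 ff 30.0
t 36.95 [ 0.5232 -0.1312  0.1347] [3.1392 0.0012 1.4471] q [-0.35  0.09  1.51 -0.    1.54 -0.23] F [-1.94  1.12  7.78] w 0.0397 ff 30.0
seat [259.1995 200.9882]
captop [258.2846 190.3819]
[[ 17  90 109  77  74  82]
 [ 18  84 110  78  75  77]
 [ 19  78 109  79  74  76]
 [ 16  72 110  80  73  69]
 [ 21  69 111  82  74  69]
 [ 23  67 111  83  74  72]
 [ 23  66 111  83  73  73]
 [ 21  61 112  85  75  73]
 [ 20  57 111  86  75  73]
 [ 22  55 110  87  73  72]
 [ 22  51 104  82  73  73]
 [ 23  44  81  74  74  73]
 [ 20  29  45  66  72  73]
 [ 22  17  15  60  74  74]
 [ 24  17  17  55  75  73]
 [ 20  14  17  53  74  73]
 [ 17  15  14  50  74  73]
 [ 19  19  18  48  75  72]
 [ 19  19  15  44  74  73]
 [ 20  19  15  45  75  74]
 [ 25  14  14  44  74  74]
 [ 27  16  20  40  75  74]
 [ 22  18  16  41  75  74]
 [ 23  18  13  38  75  73]
 [ 23  15  21  39  75  73]
 [ 28  15  19  37  73  73]
 [ 34  12  18  33  73  65]
 [ 43  18  18  32  71  52]
 [ 48  29  19  33  65  37]
 [ 60  49  36  45  60  34]
 [ 77  71  56  61  63  36]
 [101  86  69  70  64  35]
 [111  90  71  71  64  34]
 [114  92  71  71  66  36]
 [114  94  72  72  66  36]
 [113  96  72  71  70  43]
 [113  97  71  71  72  51]
 [113  97  72  72  73  64]
 [113  98  73  72  73  71]
 [113 100  73  73  69  69]
 [113 102  72  72  69  58]
 [112 107  71  72  69  47]
 [113 108  72  71  68  40]
 [113 106  71  74  68  41]
 [112  94  72  73  70  43]
 [101  73  70  73  71  42]
 [ 85  73  71  79  80  48]
 [ 79  86  78 107 112  69]
 [ 89  95  96 139 143 106]
 [ 89  98 118 155 157 138]]
```

Cap's lower rim meets the post in the scene view (rows 203–205), with no white stud showing, and z stays at 0.1347 while the force rises, so it is seated. Now I'll bring the push to about 10 N.

Request:
carry_out(motion="0 0 0.004 0 0 0 0; 0 0 0 0 0 0 0; 0 0 0 0 0 0 0; 0 0 0 0 0 0 0; 0 0 0 0 0 0 0")

```text
time: 37.58
tool_pos: [0.5232, -0.1312, 0.1347]
ee_rot: [3.139, 0.001, 1.447]
wrist_force: [-4.0, 1.5, 10.2]
width: 0.0393
finger_force: 30.0
```

Run:
```python
from h import *
F=[]
for i in range(6): imaging.snapshot('top'); F.append(readout.get_obs()['wrist_force'][2])
print(np.round(F,1),np.mean(F)); st()
```

```text
[10.   9.9 10.1  9.8 10.5 10. ] 10.06000185817715
t 37.88 [ 0.5232 -0.1312  0.1347] [3.1388e+00 1.4000e-03 1.4471e+00] q [-0.35  0.09  1.51 -0.    1.54 -0.23] F [-3.67  0.92 10.02] w 0.0390 ff 30.0
```

```bash
python3 -c "
from bench import robot
print(robot.close_job())"
```

```text
the job is handed in; nothing more can be done
None
```

The guard is fully home in both channels and released, and the cap clicked flush onto the stud; I handed the job in at 37.9 s with the fingers still gripping the cap and pushing down with about 10 N.

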